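# Level the rocking knife stand

## Robot

A 6-joint arm with a two-finger parallel gripper is mounted at the origin on the work surface. World frame = base frame: x ahead of the robot, y to its left, z up, the work surface at z = 0. Lengths are in m, angles in degrees, forces in N, time in s.
With the tool pointing down it reaches from about 0.4 to 0.825 m from the base axis. Payload 7 kg.
Tool frame: the origin (TCP) lies midway between the tips of the shut fingers; the grasp point (between the pads) lies r.grasp_offset behind it (r.grasp_offset is the distance from the TCP to the grasp point, in m); x points along the fingers, z is the direction in which the jaws open and shut, and the axes are right-handed (so a half turn about x gives the same grasp; the last joint's range is limited). The gripper opens to 88 mm and grips with 3 to 60 N. Pads are 19 mm wide; open, the fingers measure 130 mm over their backs; the gripper's body (78 mm by 193 mm) begins 47 mm behind the grasp point.
Start: joints at [90.533, 20.546, 0.682, 0, -70.136, -16.507], TCP at [0.186, 0.649, 0.227] pointing down, gripper open.
Joint ranges: [-176.03, 176.03], [-82.01, 121.73], [-58.28, 71.71], [-173.87, 95.51], [-174.79, -0.11], [-173.66, 173.66]. Speed limits (degrees/s): [136.94, 136.94, 172.46, 180, 180, 180].

## Interface

Orientations are given as [roll, pitch, yaw] about the fixed x, y, z axes, in that order (R = Rz(yaw) Ry(pitch) Rx(roll)).
In Python, from plant import readout, vision, close_job, r gives the robot as it stands.
- The arm moves only by the shell command python3 -m handwheel 'ROWS' [OPENING] [FORCE]. ROWS is JSON, a list that holds one entry, the list of rows, each a list of 4 numbers: the shift along the world's x, y, z in units of 40 mm (1.0 is 40 mm), then the turn about the world's z in units of 5 degrees (1.0 is 5 degrees). In form: [[[tx, ty, tz, roll], ...]]. A call has 1 to 8 rows; each row shifts and turns the pose as measured when the row begins; what a row does not reach is not made up. A row lasts 1/10 s, in which the tool goes at most 50 mm and 8.59 degrees, less where a joint would pass 70% of its speed; a pose out of reach is approached as far as the arm can. A call is refused whole if a number of a shift passes 1 or a number of a turn 1, either way. A call with a gripper value outside its range is refused whole. OPENING is the finger opening in mm, from 0 to 87.6, set as the call begins (- or left out, the last holds). The fingers move at their own pace and stop on an object; FORCE is the grip in N (left out, the last holds). Time passes only in rows, so rows that do not move let the fingers close. It gives the time, the measured TCP pose, the force and the opening at its end, in the units of the state.
- readout.get_state(): the state, without advancing time (a new reading comes with each control period).
- vision.capture(name): name is "side" or "top" or "wrist"; returns the picture (400x640x3 uint8, blue, green, red); there is no depth.
- vision.get_calibration(name): a dict with "intrinsics" (3x3 intrinsics, pixels), "pose" (4x4, takes a point from camera to world coordinates). Camera axes: x right, y up, looking along -z (the intrinsics and any distortion apply to the point x, -y, -z); pixel columns grow to the right and rows downward; lengths in m; the calibration is good to about 2 mm. The wrist camera is an equidistant fisheye: a pixel r from the principal point sees the ray r / f radians off the axis. A picture is of the moment at which its call begins: read the wrist's pose just before it. get_calibration takes no time and is no camera call; for the wrist camera it gives the pose at the moment of the call.
- close_job(): hands the job in, once; it reports no verdict.
The state is a dict: "time_s": time; "joints": joint angles; "qd": joint speeds; "joint_torque": joint torques, N m; "tcp_pos": TCP position; "eef_rot": TCP orientation; "contact_force": force on the tool from outside, world axes, zero at the start; "moment": the same for the moment, N m; "gripper_width": finger opening in m.
Only numpy, scipy, OpenCV 4.12 (cv2) and the standard library are available. Lean on these libraries where they do the work, as an engineer would, in place of code of your own. Each camera call takes 0.05 s, during which the arm holds its last target.

## Task

The microtome knife stand on the black bench mat rocks because the screw foot at one corner is too short. Turn the bar knob on top of that foot clockwise (seen from above) until the plate stands level and firm on all four feet, then let go. Leave the similar bar knob of the neighbouring specimen clamp as it is.

Things in the scene. Friction and masses are not known exactly. Their poses are not given: they have to be found in the camera images.
- knob_grip (a point): Grip point of the levelling knob, on its axis, about 76 mm above the bench. Knob: black upright bar 46 mm long (x axis), 14 mm thick (y), 42 mm high on a steel disc 44 mm across; the point is 14 mm below the bar's top, 26 mm above the disc. It sits over one corner of an aluminium plate (260 x 210 mm) on a black mat; the plate's other corners have low round caps. z: up the axis, leaning up to 3.5 degrees.
- foot_knob (a joint): Angle of the levelling knob in rad, growing clockwise seen from above, which screws the foot out; starts at 0 to 0.5. At 1.3 all four feet bear and it turns stiff; it never passes 1.6. Light friction (about 0.1 N m); stays where left. The knob keeps its height while the plate's corner climbs 5 mm per rad; the grip point shifts up to 4 mm sideways as the plate comes level.
- stand (a joint): Rocking of the plate in rad about the line through two diagonal feet: 0 is level, on all four feet; positive means the knob's corner is low and the opposite foot in the air (at most 0.06). The knob's corner is 135 mm from this line: 0.01 rad is 1.3 mm there. The low white knife holder on the plate begins about 70 mm from the knob's axis and stays under 110 mm above the bench.
- clamp_bar_end (a point): One end of the bar, 23 mm from its axis, at mid-height of the similar black bar knob (same shape and size) on the specimen clamp: a separate white block (150 x 130 x 28 mm) with an aluminium jaw, no mat under it, fixed beside the stand. That knob is to be left alone; the point's x axis runs along its bar.

How it is judged (in metres and radians):
At the end, for the whole second after the job is handed in: The plate rests level on all four feet: its rocking angle is below 0.012 rad (1.5 mm at the knob's corner), with plate and knob at rest (value of joint stand below 0.012 rad and velocity of joint stand between -0.05 and 0.05 rad/s and velocity of joint foot_knob between -0.1 and 0.1 rad/s); the robot touches nothing.
It fails at once if the neighbouring clamp's knob is turned (its bar end moves more than 6 mm) (distance of clamp_bar_end from where it was at the start of the episode above 0.006 m).
It also fails if it takes over 35 s, if anything falls off the work surface, if the arm or the gripper's body presses on something with over 40 N, if the wrist force passes 120 N, or if a joint passes its speed limit or range.

## Working session

There is one attempt and no reset: what is moved stays moved. The work goes in short steps, Python scripts to look and compute and a shell command to move; the robot and the scene stay as the last step left them, time stands still between calls to the robot, and variables do not carry over. Pictures are saved under pics/ and viewed, and the job is handed in when it is done.

```bash
mkdir -p pics; ls
python3 - <<'E'
from plant import readout, vision, r
import cv2
print(readout.get_state(), r.grasp_offset)
for n in ["side","top","wrist"]:
    c=vision.get_calibration(n); print(n,c)
    cv2.imwrite(f"pics/{n}0.png",vision.capture(n))
E
```

```text
pics
{'time_s': 0.0, 'joints': array([ 9.05337543e+01,  2.05915620e+01,  6.34816803e-01, -2.08465526e-02,
       -7.01341278e+01, -1.65048211e+01]), 'qd': array([-0.05763907, -0.01412354,  0.06164065, -0.00711497, -0.02073961,
       -0.0621798 ]), 'joint_torque': array([-2.31169741e-05, -5.82719135e+01,  2.93046659e+01,  6.99694633e+00,
        6.94145914e-03, -1.62413630e-04]), 'tcp_pos': array([0.18563768, 0.64848015, 0.22562688]), 'eef_rot': array([   4.33672952,   89.90703721, -101.64143689]), 'contact_force': array([-0.91802445,  0.36629294,  0.74461277]), 'moment': array([-0.01096922, -0.04003233, -0.04651658]), 'gripper_width': 0.08783089775685472} 0.0188
side {'intrinsics': array([[475.45597729,   0.        , 323.28647115],
       [  0.        , 475.45597729, 199.70641473],
       [  0.        ,   0.        ,   1.        ]]), 'pose': array([[-0.97766833,  0.16383755, -0.13161266,  0.43076424],
       [-0.21011797, -0.75049732,  0.62658137,  0.5199112 ],
       [ 0.00388261,  0.64024294,  0.76816268,  0.74378245],
       [ 0.        ,  0.        ,  0.        ,  1.        ]])}
[... 158 characters left out ...]
  1.        ]]), 'pose': array([[ 0.02280116,  0.98608789, -0.1646535 ,  0.45315234],
       [-0.99967365,  0.0205905 , -0.01512066, -0.03513882],
       [-0.01152   ,  0.16494453,  0.98623557,  0.8083592 ],
       [ 0.        ,  0.        ,  0.        ,  1.        ]])}
wrist {'intrinsics': array([[309.70691629,   0.        , 317.35597592],
       [  0.        , 309.70691629, 199.65344127],
       [  0.        ,   0.        ,   1.        ]]), 'pose': array([[-0.27486449,  0.93185378,  0.23685027,  0.24921709],
       [-0.96148033, -0.26697126, -0.06543639,  0.63041076],
       [ 0.00225507, -0.24571301,  0.96934   ,  0.38349724],
       [ 0.        ,  0.        ,  0.        ,  1.        ]])}
```

View pics/side0.png

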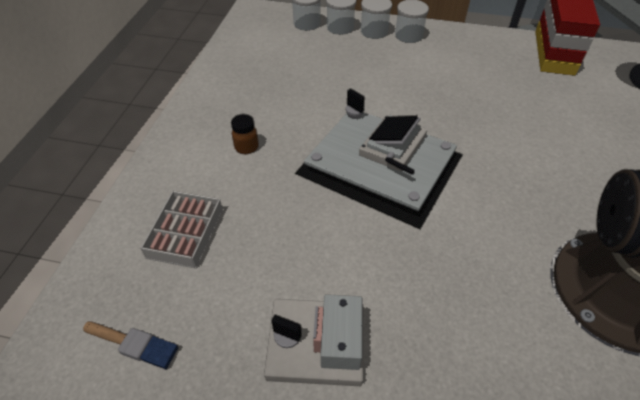

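View pics/top0.png

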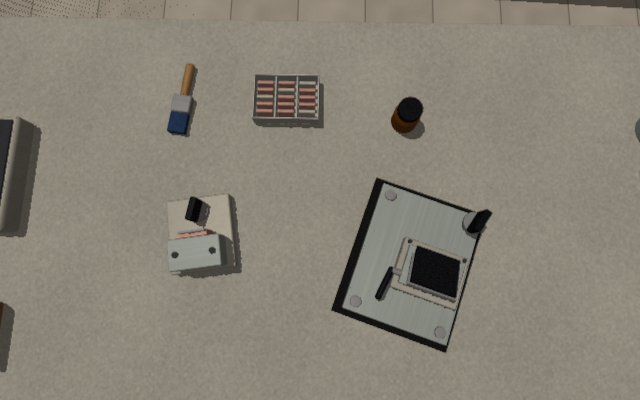

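View pics/wrist0.png

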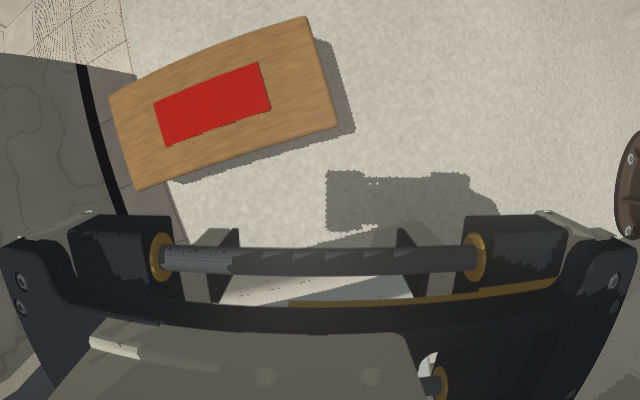

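```bash
cat > h.py <<'E'
import numpy as np, cv2
from plant import readout, vision, r
def ray(n,u,v,cal=None):
    c=cal or vision.get_calibration(n); K=c["intrinsics"];P=c["pose"]
    x=(u-K[0,2])/K[0,0]; y=(v-K[1,2])/K[1,1]
    if n=="wrist":
        t=np.hypot(x,y); d=np.array([np.sin(t)*x/t,-np.sin(t)*y/t,-np.cos(t)])
    else: d=np.array([x,-y,-1.])
    d=P[:3,:3]@d; return P[:3,3],d/np.linalg.norm(d)
def onz(n,u,v,z,cal=None):
    o,d=ray(n,u,v,cal); return o+d*(z-o[2])/d[2]
def tri(*obs):
    A=0;b=0
    for o,d in obs:
        M=np.eye(3)-np.outer(d,d);A=A+M;b=b+M@o
    x=np.linalg.solve(A,b); return x,[np.linalg.norm((np.eye(3)-np.outer(d,d))@(x-o)) for o,d in obs]
E
python3 - <<'E'
import cv2,numpy as np
for n,(x,y) in dict(side=(315,75),top=(440,190)).items():
    im=cv2.imread(f"pics/{n}0.png")[y:y+60,x:x+80]
    im=cv2.convertScaleAbs(im,alpha=1.8)
    cv2.imwrite(f"pics/{n}z.png",cv2.resize(im,None,fx=10,fy=10,interpolation=cv2.INTER_NEAREST))
E
```

```text
(no output)
```

View pics/sidez.png

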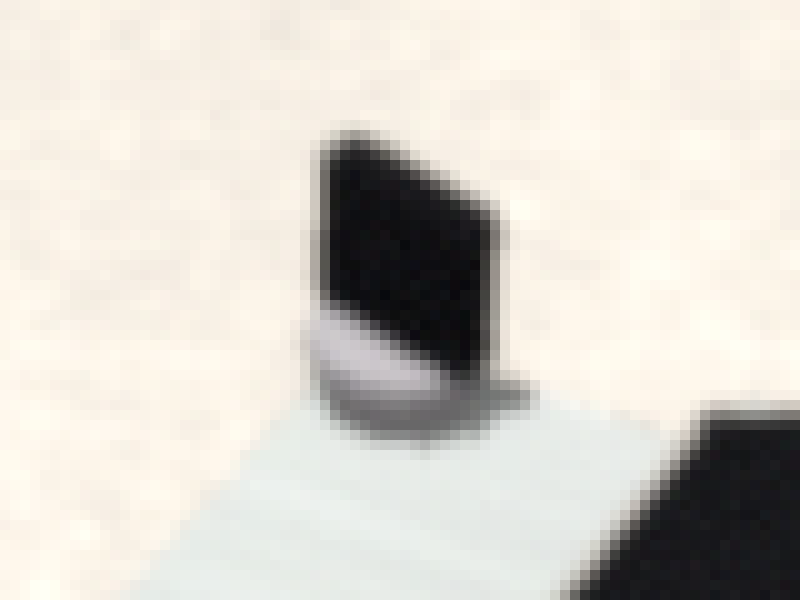

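View pics/topz.png

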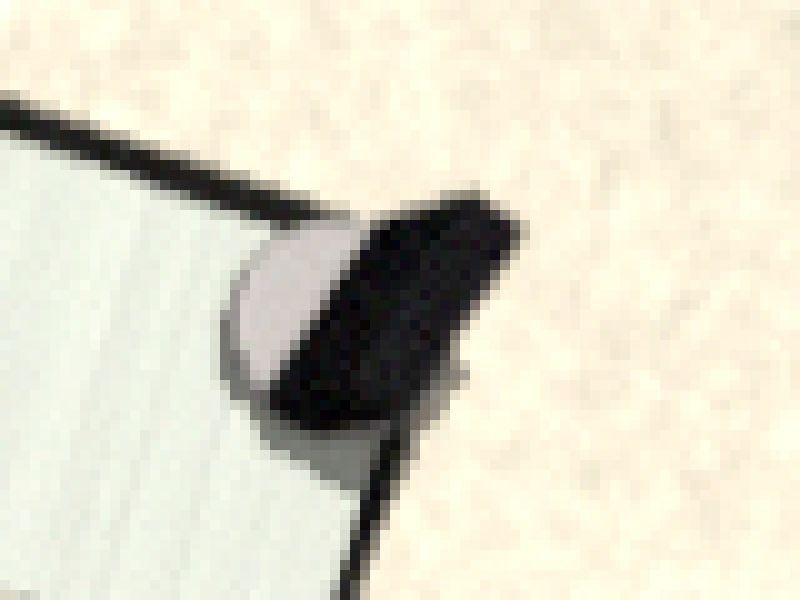

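Run:
```python
import cv2,numpy as np
o=[]
for n,(x,y) in dict(side=(340,82),top=(460,203)).items():
    im=cv2.imread(f"pics/{n}0.png")[y:y+35,x:x+35]
    im=cv2.convertScaleAbs(im,alpha=7)
    o.append(cv2.resize(im,(400,400),interpolation=cv2.INTER_NEAREST))
cv2.imwrite("pics/zz.png",np.hstack(o))
```

```text
(no output)
```

View pics/zz.png

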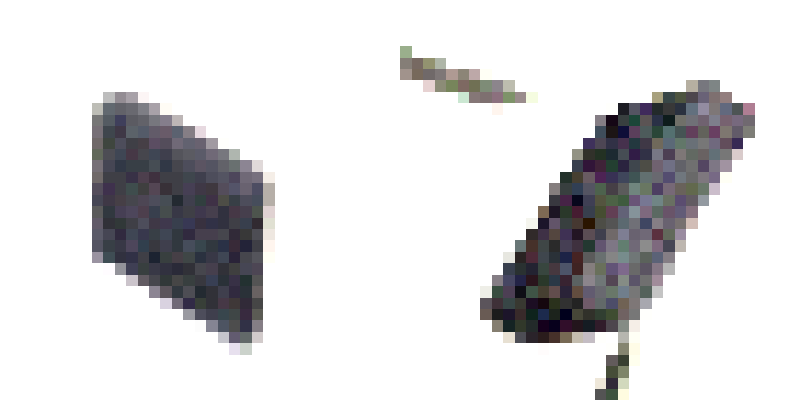

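Run:
```python
from h import *
C=[onz("top",u,v,.09) for u,v in [(491,212.6),(481,231),(476.2,231.4),(485.4,210.4)]]
for c in C: print(c.round(4))
m=np.mean(C,0);print(m, np.linalg.norm(C[0]-C[1]),np.linalg.norm(C[2]-C[3]),np.linalg.norm(C[1]-C[2]))
def proj(n,p):
    c=vision.get_calibration(n);q=np.linalg.inv(c["pose"])@np.r_[p,1];K=c["intrinsics"]
    return np.array([K[0,2]+K[0,0]*q[0]/-q[2],K[1,2]-K[1,1]*q[1]/-q[2]])
for c in C+[m]: print(proj("side",c).round(1), ((proj("side",c)-[340,82])*11.43).round())
# feet caps
for u,v in [(390.5,195.5),(355.5,301),(439.5,331.5)]: print(onz("top",u,v,.035).round(4))
print(onz("top",195,210,.08))
```

```text
[ 0.5521 -0.3469  0.09  ]
[ 0.5176 -0.3268  0.09  ]
[ 0.5166 -0.318   0.09  ]
[ 0.556  -0.3367  0.09  ]
[ 0.53558605 -0.33212469  0.09      ] 0.03994777463693168 0.043614578017737604 0.008874237143033327
[350.6  86.9] [121.  56.]
[364.5  94.5] [280. 142.]
[364.3  97. ] [278. 171.]
[348.1  89.4] [92. 85.]
[356.8  91.9] [192. 113.]
[ 0.5902 -0.1708  0.035 ]
[ 0.3819 -0.1017  0.035 ]
[ 0.3293 -0.2617  0.035 ]
[0.54655608 0.20772417 0.08      ]
```

Run:
```python
from h import *
def e(n,a,b,z):
    a=onz(n,*a,z);b=onz(n,*b,z);print(n,a.round(4),b.round(4),np.linalg.norm(a-b),np.degrees(np.arctan2(*(a-b)[1::-1])))
e("side",(348.1,104.9),(361,112.2),.05)
e("side",(349,89.5),(363.2,96.2),.09)
e("top",(467.4,229.2),(477.5,213.9),.05)
e("top",(491,212.6),(481,231),.09)
print(tri(ray("side",356.5,93.6),ray("top",483.4,221.4)))
p=np.array([.5355,-.332]);print(np.hypot(*p),np.degrees(np.arctan2(*p[::-1])))
```

```text
side [ 0.5535 -0.333   0.05  ] [ 0.5207 -0.3141  0.05  ] 0.03792131417042665 -30.024664151564338
side [ 0.5539 -0.3369  0.09  ] [ 0.5194 -0.3202  0.09  ] 0.03831329065732614 -25.700744390607188
top [ 0.5241 -0.3169  0.05  ] [ 0.5545 -0.3378  0.05  ] 0.036913284374210396 145.51493813641665
top [ 0.5521 -0.3469  0.09  ] [ 0.5176 -0.3268  0.09  ] 0.03994777463693168 -30.104294105079298
(array([ 0.53626757, -0.33490768,  0.08316338]), [np.float64(6.632886885052795e-05), np.float64(6.632886885035606e-05)])
0.6300668615313775 -31.798139956521073
```

```bash
python3 -m handwheel '[[[0.8,-0.87,0,0],[0.8,-0.87,0,0],[0.8,-0.87,0,0],[0.8,-0.87,0,0],[0.8,-0.87,0,0],[0.8,-0.87,0,0],[0.8,-0.87,0,0],[0.8,-0.87,0,0]]]' 50 25
python3 -m handwheel '[[[0.8,-0.87,0,0],[0.8,-0.87,0,0],[0.05,-1,0,0],[0.05,-1,0,0],[0.05,-1,0,0],[0.05,-1,0,0],[0.05,-1,0,0],[0.05,-1,0,0]]]'
```

```text
time_s: 0.95
tcp_pos: [0.4441, 0.3622, 0.2222]
eef_rot: [0.7, 89.7, -104.7]
contact_force: [0.8, 0.4, -0.5]
gripper_width: 0.0502
time_s: 1.75
tcp_pos: [0.5238, 0.0386, 0.22]
eef_rot: [-11.4, 89.5, -117.0]
contact_force: [0.4, -0.3, 0.3]
gripper_width: 0.0502
```

```bash
python3 -m handwheel '[[[0.03,-1,0,-0.9],[0.03,-1,0,-0.9],[0.03,-1,0,-0.8],[0.03,-1,0,0],[0.03,-1,0,0],[0.03,-1,0,0],[0.03,-1,0,0],[0.03,-0.8,0,0]]]'
python3 -m handwheel '[[[0,-0.3,0,0],[0,0,0,0]]]'
cat > wl.py <<'E'
import sys
from h import *
s=readout.get_state();c=vision.get_calibration("wrist");im=vision.capture("wrist")
np.savez("w.npz",P=c["pose"],K=c["intrinsics"])
cv2.imwrite(f"pics/{sys.argv[1]}.png",im)
cv2.imwrite(f"pics/{sys.argv[1]}s.png",vision.capture("side"))
print(s["time_s"],s["tcp_pos"],s["eef_rot"],s["joints"],s["contact_force"],s["moment"])
E
python3 wl.py w1
```

```text
time_s: 2.55
tcp_pos: [0.5304, -0.2871, 0.2196]
eef_rot: [-17.6, 89.6, -136.7]
contact_force: [0.4, 1.5, -0.0]
gripper_width: 0.0496
time_s: 2.75
tcp_pos: [0.5293, -0.3032, 0.2182]
eef_rot: [-27.3, 89.5, -146.7]
contact_force: [0.0, -0.3, -0.7]
gripper_width: 0.0503
2.75 [ 0.5293446  -0.30319576  0.21824337] [ -27.33808954   89.47225544 -146.70897837] [-11.23641478  14.94449419  -8.57686573   0.40247169 -66.85539309
  71.7061159 ] [ 0.03715546 -0.28423758 -0.70911317] [0.05485896 0.00937761 0.01152117]
```

View pics/w1.png

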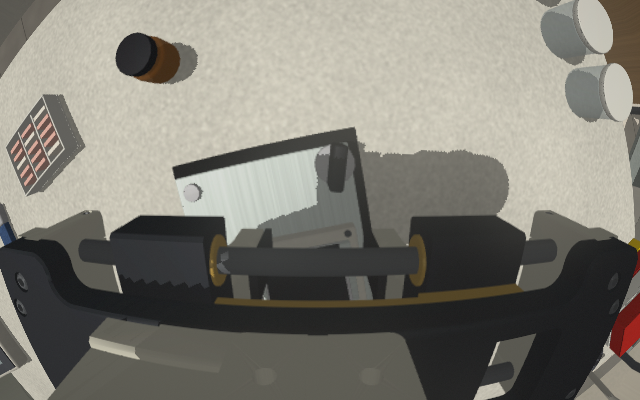

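View pics/w1s.png

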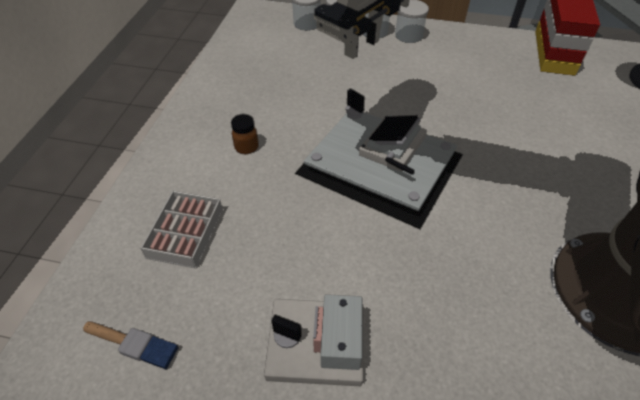

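Run:
```python
import cv2
im=cv2.imread("pics/w1.png")[130:210,290:390]
cv2.imwrite("pics/w1z.png",cv2.resize(cv2.convertScaleAbs(im,alpha=2.5),None,fx=7,fy=7,interpolation=cv2.INTER_NEAREST))
```

```text
(no output)
```

View pics/w1z.png

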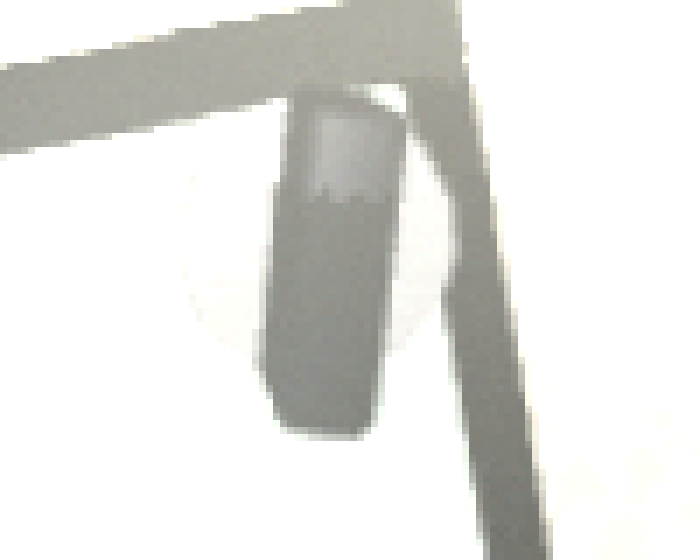

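Run:
```python
from h import *
w=np.load("w.npz");c=dict(intrinsics=w["K"],pose=w["P"])
z=.089
Q=[onz("wrist",290+a/7,130+b/7,z,c) for a,b in [(310,105),(280,430),(403,122),(372,435)]]
for q in Q: print(q.round(4))
print(np.mean(Q,0))
for a,b in [(0,1),(2,3)]:
    d=Q[a]-Q[b];print(np.linalg.norm(d),np.degrees(np.arctan2(d[1],d[0])))
o=ray("wrist",290+341/7,130+274/7,c)
print(tri(o,ray("top",483.4,221.4)),tri(o,ray("side",356.5,93.6)),tri(o,ray("top",483.4,221.4),ray("side",356.5,93.6)))
s=readout.get_state();R=s["eef_rot"];print("jaw",R[2]-R[0]+180)
```

```text
[ 0.5602 -0.3401  0.089 ]
[ 0.5235 -0.3153  0.089 ]
[ 0.5523 -0.3498  0.089 ]
[ 0.5168 -0.3259  0.089 ]
[ 0.53820151 -0.33277149  0.089     ]
0.04427333371208374 -34.06048198164572
0.042805137027753244 -33.992521064638176
(array([ 0.53679633, -0.33333647,  0.08538431]), [np.float64(0.0010604314140979535), np.float64(0.001060431414097819)]) (array([ 0.53680738, -0.33291486,  0.08444897]), [np.float64(0.0007299190499487785), np.float64(0.0007299190499488045)]) (array([ 0.5365578 , -0.33349312,  0.08439936]), [np.float64(0.0012113213140537507), np.float64(0.0009908483217256746), np.float64(0.0004196603944846955)])
jaw 60.715438523359325
```

```bash
python3 -m handwheel '[[[0.1,-0.4,-0.5,-0.5],[0.1,-0.35,-0.5,-0.5],[0,0,-0.5,0],[0,0,-0.5,0],[0,0,0,0]]]'
```

```text
time_s: 3.35
tcp_pos: [0.5397, -0.3258, 0.1383]
eef_rot: [-3.7, 89.7, -127.7]
contact_force: [-1.3, 0.7, 0.5]
gripper_width: 0.0504
```

```bash
python3 -m handwheel '[[[-0.07,-0.2,-0.2,0],[0,0,-0.3,0],[0,0,-0.4,0],[0,0,0,0]]]'; python3 wl.py w2
```

```text
time_s: 3.75
tcp_pos: [0.5388, -0.3325, 0.1036]
eef_rot: [42.1, 89.7, -81.7]
contact_force: [-0.0, 0.4, -0.7]
gripper_width: 0.0499
3.75 [ 0.53881137 -0.33251457  0.10359978] [ 42.14138742  89.65057705 -81.71475389] [-13.84381195  22.25568609 -14.13282679   0.40276538 -53.48053719
  69.7483559 ] [-0.02588177  0.40814074 -0.73880666] [ 0.10920484  0.09007179 -0.01035138]
```

View pics/w2.png

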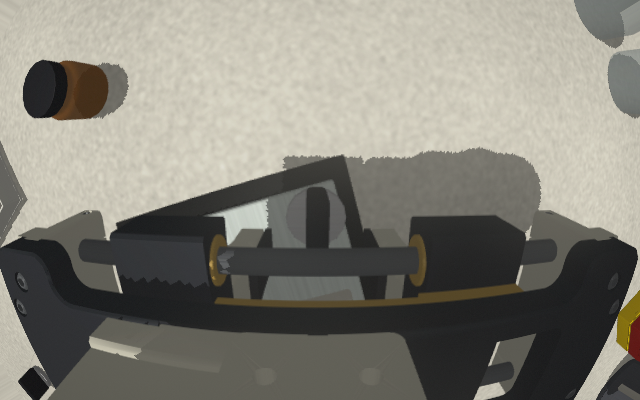

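View pics/w2s.png

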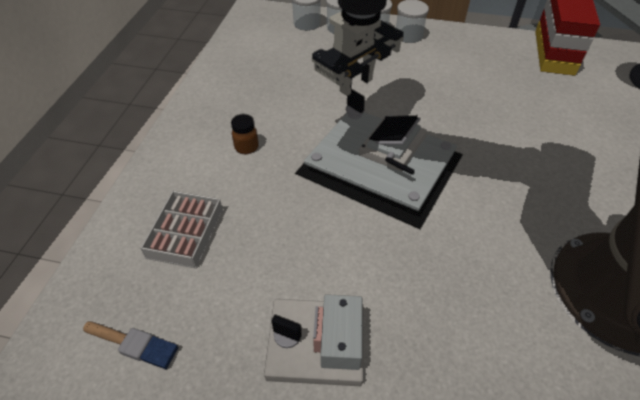

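```bash
python3 -m handwheel '[[[-0.03,-0.02,-0.5,0],[0,0,-0.3,0],[0,0,-0.3,0],[0,0,0,0]]]'; python3 wl.py w3
```

```text
time_s: 4.25
tcp_pos: [0.5415, -0.3349, 0.0643]
eef_rot: [77.8, 89.2, -46.0]
contact_force: [0.5, -0.3, 0.5]
gripper_width: 0.0502
4.25 [ 0.54149752 -0.33487886  0.06425775] [ 77.78411302  89.19612408 -45.99186723] [-13.93630889  24.66451658 -16.42508806   0.57203779 -48.23048947
  69.78180352] [ 0.5132328  -0.27768914  0.46167063] [ 0.06559484  0.04049791 -0.00792392]
```

View pics/w3s.png

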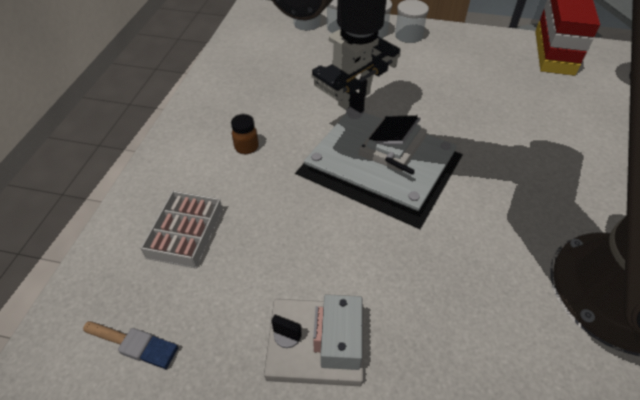

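View pics/w3.png

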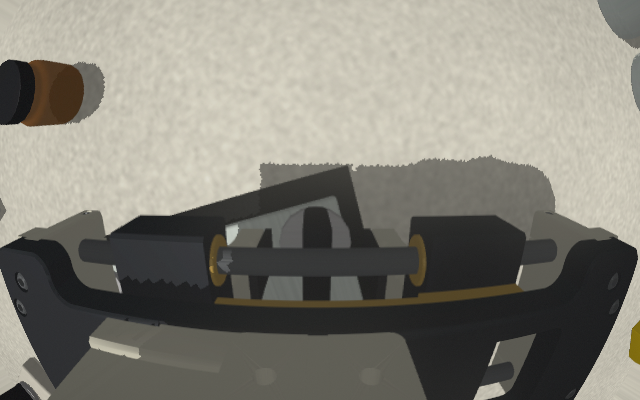

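```bash
python3 -m handwheel '[[[-0.11,0.05,-0.08,0],[0,0,0,0]]]'; python3 -m handwheel '[[[0,0,0,0],[0,0,0,0],[0,0,0,0],[0,0,0,0],[0,0,0,0],[0,0,0,0]]]' 0 25;  python3 wl.py w4
```

```text
time_s: 4.55
tcp_pos: [0.5386, -0.3334, 0.0636]
eef_rot: [82.6, 89.0, -41.2]
contact_force: [0.1, -0.3, -0.7]
gripper_width: 0.0497
time_s: 5.15
tcp_pos: [0.5398, -0.333, 0.0651]
eef_rot: [88.4, 88.8, -35.3]
contact_force: [1.2, 3.4, 1.3]
gripper_width: 0.0139
5.15 [ 0.53982667 -0.33301998  0.06505379] [ 88.44782325  88.83365573 -35.29733739] [-13.80290548  24.22631273 -17.05392323   0.57836151 -47.63596858
  69.67206252] [1.22427719 3.39406601 1.26259919] [ 1.69125394 -0.53052121 -0.07857578]
```

View pics/w4.png

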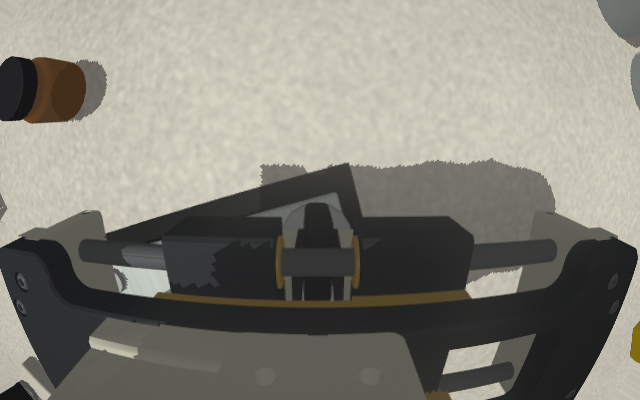

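```bash
python3 -m handwheel '[[[0,0,0,-1],[0,0,0,-1],[0,0,0,-1],[0,0,0,-1],[0,0,0,0]]]'; python3 -c "
from h import *
s=readout.get_state();R=s['eef_rot'];print(R[2]-R[0]+180,s['joints'],s['moment'])"
```

```text
time_s: 5.75
tcp_pos: [0.5392, -0.3325, 0.065]
eef_rot: [84.0, 88.9, -60.3]
contact_force: [0.7, 1.7, -0.0]
gripper_width: 0.0137
35.62970897774562 [-13.54417085  24.27248847 -17.18589523   1.07151115 -47.80105841
  48.45925686] [ 0.61771271 -0.27365723 -0.02601007]
```

```bash
cat > st.py <<'E'
from h import *
s=readout.get_state();R=s['eef_rot'];print('jaw',R[2]-R[0]+180,'turned',56.3-(R[2]-R[0]+180)%360,s['contact_force'],s['moment'])
E
for i in 1; do python3 -m handwheel '[[[0,0,0,-1],[0,0,0,-1],[0,0,0,-1],[0,0,0,-1],[0,0,0,0]]]'; python3 st.py; done; python3 wl.py w5
```

```text
time_s: 6.25
tcp_pos: [0.5384, -0.3324, 0.065]
eef_rot: [78.3, 88.9, -86.0]
contact_force: [-0.7, 2.6, 0.3]
gripper_width: 0.0138
jaw 15.755422758485764 turned 40.54457724151423 [-0.73929827  2.63857339  0.29288214] [ 0.67971934 -0.20554915 -0.06922081]
6.25 [ 0.53837894 -0.33236509  0.06498624] [ 78.29208252  88.93260232 -85.95249473] [-13.40810975  24.38805661 -17.11058454   1.36617716 -48.18923553
  28.25548932] [-0.73929827  2.63857339  0.29288214] [ 0.67971934 -0.20554915 -0.06922081]
```

View pics/w5s.png

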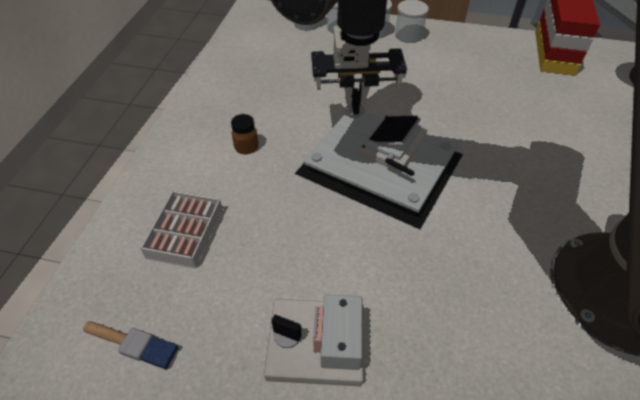

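View pics/w5.png

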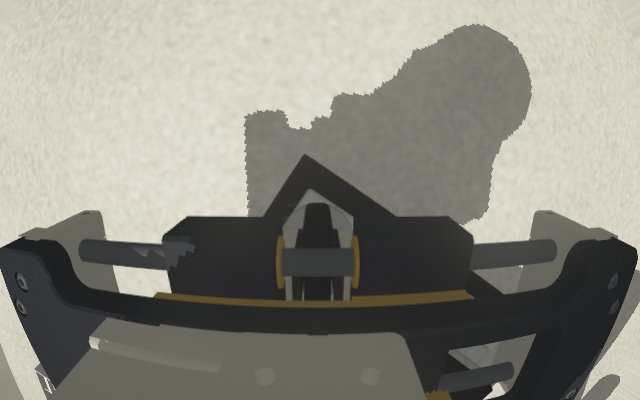

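```bash
for i in 1; do python3 -m handwheel '[[[0,0,0,-0.8],[0,0,0,-0.8],[0,0,0,0]]]'; python3 st.py;  python3 -m handwheel '[[[0,0,0,-0.8],[0,0,0,-0.8],[0,0,0,0]]]'; python3 st.py; done
```

```text
time_s: 6.65
tcp_pos: [0.538, -0.3322, 0.0649]
eef_rot: [76.2, 88.9, -95.6]
contact_force: [0.2, 2.0, 1.3]
gripper_width: 0.0138
jaw 8.270183199517447 turned 48.02981680048255 [0.19212945 2.00071349 1.32122953] [ 0.76336731 -0.15340474 -0.03189887]
time_s: 6.95
tcp_pos: [0.5377, -0.3321, 0.065]
eef_rot: [74.3, 88.9, -104.9]
contact_force: [-0.7, 3.0, 1.1]
gripper_width: 0.0139
jaw 0.7669247562858459 turned 55.53307524371415 [-0.74264276  3.0277008   1.06862189] [ 0.75464802 -0.04907593 -0.02252972]
```

```bash
python3 -m handwheel '[[[0,0,0,-0.8],[0,0,0,-0.4],[0,0,0,0]]]'; python3 st.py;  python3 -m handwheel '[[[0,0,0,-0.6],[0,0,0,0]]]'; python3 st.py; python3 wl.py w6
```

```text
time_s: 7.25
tcp_pos: [0.5375, -0.3319, 0.0649]
eef_rot: [72.7, 89.0, -111.9]
contact_force: [-0.7, 2.6, 1.1]
gripper_width: 0.0139
jaw -4.588429082693835 turned -299.11157091730615 [-0.67552877  2.63752938  1.13993848] [ 0.7421977  -0.07069854 -0.10353415]
time_s: 7.45
tcp_pos: [0.5374, -0.3318, 0.0649]
eef_rot: [71.8, 88.9, -115.4]
contact_force: [-0.4, 2.2, 1.3]
gripper_width: 0.0137
jaw -7.171594885603781 turned -296.5284051143962 [-0.35203367  2.23401883  1.31047197] [ 0.81967468 -0.05041848 -0.06988364]
7.45 [ 0.53738965 -0.33179028  0.06492345] [  71.78490235   88.94897393 -115.38669254] [-13.37044532  24.56692541 -16.81413322   1.36535982 -48.84583885
   5.29826485] [-0.35203367  2.23401883  1.31047197] [ 0.81967468 -0.05041848 -0.06988364]
```

View pics/w6.png

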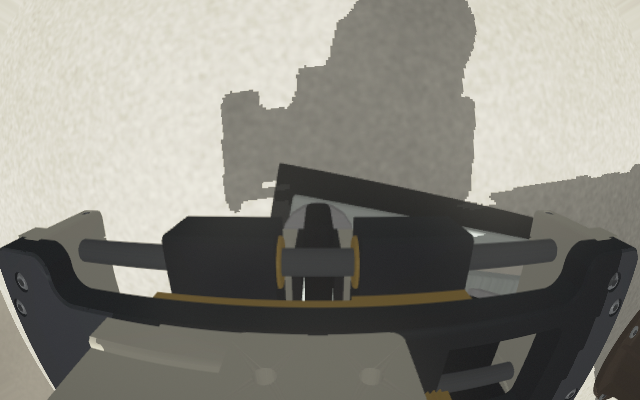

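```bash
python3 -m handwheel '[[[0,0,0,-0.6],[0,0,0,0]]]'; python3 st.py;  python3 -m handwheel '[[[0,0,0,-0.6],[0,0,0,0]]]'; python3 st.py;  python3 -m handwheel '[[[0,0,0,-0.6],[0,0,0,0]]]'; python3 st.py
```

```text
time_s: 7.75
tcp_pos: [0.5373, -0.3317, 0.0648]
eef_rot: [71.3, 89.0, -118.5]
contact_force: [0.0, 2.9, 0.4]
gripper_width: 0.0137
jaw -9.895904696965289 turned -293.80409530303467 [0.00435018 2.90980654 0.43945165] [ 0.8369984  -0.04147439 -0.02327804]
time_s: 7.95
tcp_pos: [0.5372, -0.3317, 0.0647]
eef_rot: [70.5, 88.9, -122.1]
contact_force: [0.1, 3.5, 1.3]
gripper_width: 0.0139
jaw -12.605894643391451 turned -291.0941053566085 [0.05503986 3.50910447 1.26070658] [0.8035529  0.01454109 0.05332442]
time_s: 8.15
tcp_pos: [0.5371, -0.3317, 0.0646]
eef_rot: [69.9, 88.9, -125.4]
contact_force: [-0.1, 2.9, 0.6]
gripper_width: 0.014
jaw -15.27011242274665 turned -288.42988757725334 [-0.11065025  2.8982274   0.59466956] [0.73538669 0.04019059 0.05757358]
```

```bash
python3 -m handwheel '[[[0,0,0,-0.6],[0,0,0,0]]]'; python3 st.py;  python3 -m handwheel '[[[0,0,0,-0.6],[0,0,0,0]]]'; python3 st.py; python3 wl.py w7
```

```text
time_s: 8.35
tcp_pos: [0.537, -0.3316, 0.0645]
eef_rot: [69.1, 88.9, -128.8]
contact_force: [-0.4, 3.2, 0.4]
gripper_width: 0.0141
jaw -17.902029532096037 turned -285.79797046790395 [-0.38526498  3.17142548  0.35700889] [0.70180488 0.00102797 0.11228173]
time_s: 8.55
tcp_pos: [0.537, -0.3316, 0.0644]
eef_rot: [68.4, 88.9, -132.1]
contact_force: [-0.0, 1.9, 0.8]
gripper_width: 0.0139
jaw -20.514901049807747 turned -283.18509895019224 [-0.04617471  1.91747853  0.84239665] [ 0.67980933 -0.0455446   0.18692073]
8.55 [ 0.53696156 -0.33156335  0.06439226] [  68.41483201   88.92989793 -132.10006904] [-13.41418711  24.72404971 -16.58030402   1.23984328 -49.21598458
  -7.91487214] [-0.04617471  1.91747853  0.84239665] [ 0.67980933 -0.0455446   0.18692073]
```

View pics/w7.png

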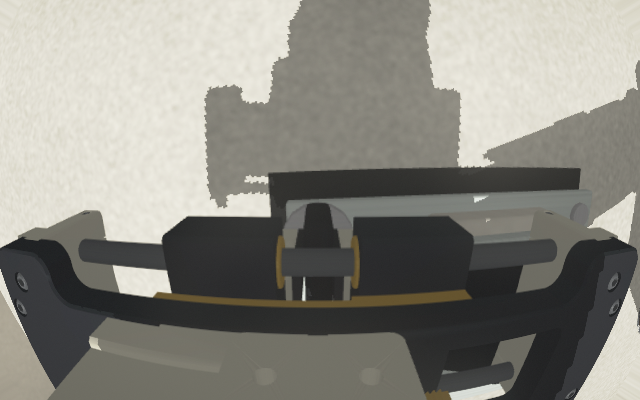

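View pics/w7s.png

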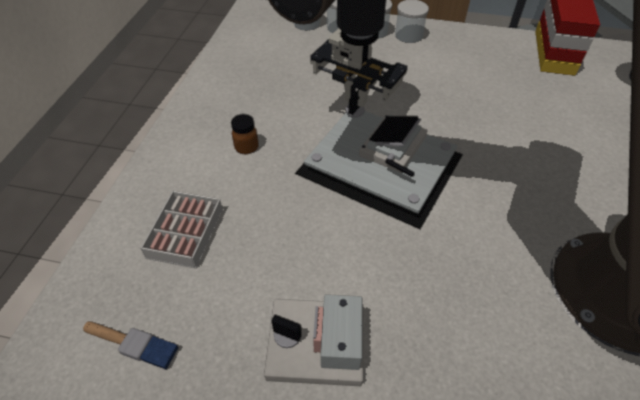

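```bash
python3 -m handwheel '[[[0,0,0,-0.6],[0,0,0,0]]]'; python3 st.py;  python3 -m handwheel '[[[0,0,0,-0.6],[0,0,0,0]]]'; python3 st.py
```

```text
time_s: 8.85
tcp_pos: [0.537, -0.3315, 0.0644]
eef_rot: [68.5, 88.9, -134.7]
contact_force: [-0.9, 2.9, 0.4]
gripper_width: 0.0141
jaw -23.202321014734196 turned -280.4976789852658 [-0.90077309  2.89676148  0.37087566] [ 0.97043283 -0.03336777  0.54283481]
time_s: 9.05
tcp_pos: [0.537, -0.3315, 0.0644]
eef_rot: [68.5, 88.9, -137.4]
contact_force: [0.2, 2.9, -0.1]
gripper_width: 0.0147
jaw -25.863932066909456 turned -277.83606793309053 [ 0.18411572  2.92516153 -0.06529019] [ 0.8106645 -0.0298799  0.608217 ]
```

```bash
python3 -m handwheel '[[[0,0,0,0],[0,0,0,0],[0,0,0,0],[0,0,0,0]]]' 46; python3 st.py;  python3 -m handwheel '[[[0,0,0.3,0],[0,0,0.6,0],[0,0,0.8,0],[0,0,1,0],[0,0,1,0],[0,0,0.5,0],[0,0,0,0]]]'; python3 wl.py w8
```

```text
time_s: 9.45
tcp_pos: [0.5371, -0.3325, 0.0646]
eef_rot: [71.9, 88.9, -133.6]
contact_force: [-0.3, -0.0, -0.6]
gripper_width: 0.0411
jaw -25.572952221647597 turned -278.1270477783524 [-0.26430719 -0.01606298 -0.62189245] [ 0.07228559 -0.11499808  0.02923735]
time_s: 10.15
tcp_pos: [0.5351, -0.3332, 0.2443]
eef_rot: [76.6, 88.9, -128.9]
contact_force: [-0.2, -0.3, -0.8]
gripper_width: 0.0459
10.15 [ 0.53505163 -0.33323685  0.24426366] [  76.58005493   88.87047169 -128.94140859] [-13.55991697  15.87905955  -4.12850886   1.08272438 -70.47986978
 -12.32767649] [-0.15861943 -0.32190999 -0.782235  ] [ 0.17032336 -0.17057145  0.00459486]
```

View pics/w8.png

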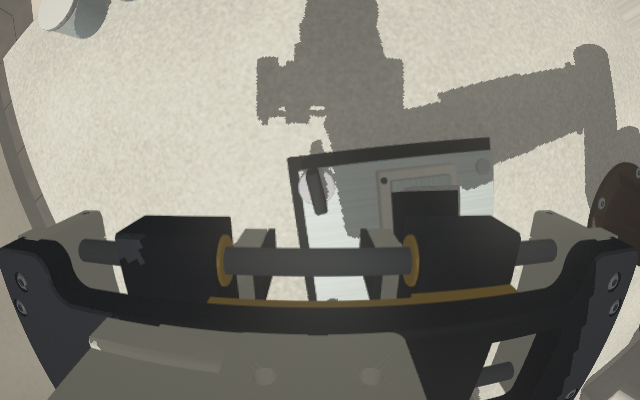

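View pics/w8s.png

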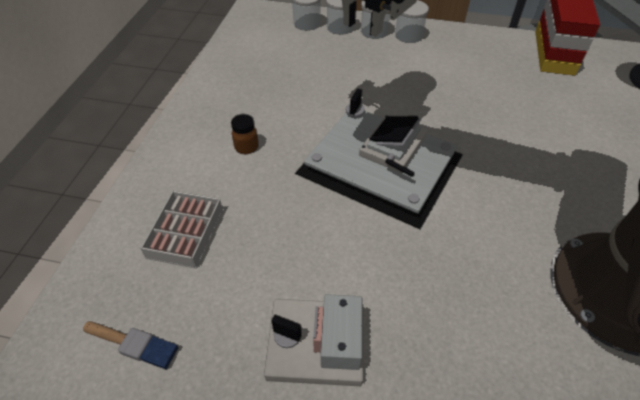

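Run:
```python
import cv2
im=cv2.imread("pics/w8.png")[145:225,280:380]
cv2.imwrite("pics/w8z.png",cv2.resize(cv2.convertScaleAbs(im,alpha=2.5),None,fx=7,fy=7,interpolation=cv2.INTER_NEAREST))
```

```text
(no output)
```

View pics/w8z.png

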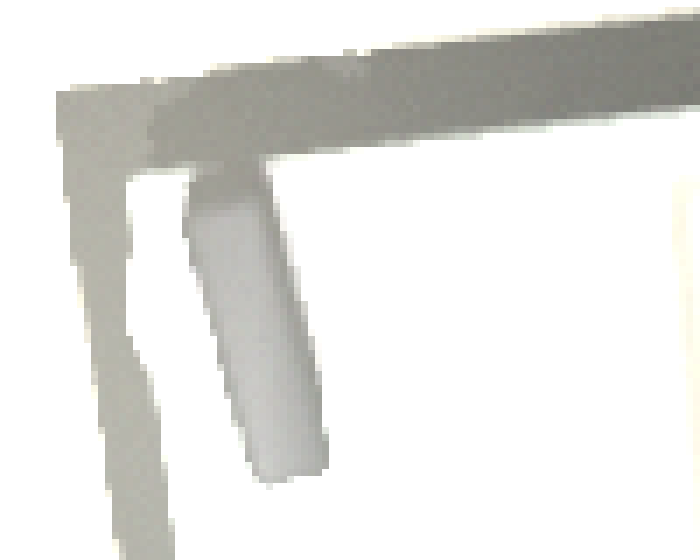

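Run:
```python
from h import *
w=np.load("w.npz");c=dict(intrinsics=w["K"],pose=w["P"])
Q=[onz("wrist",280+a/7,145+b/7,.089,c) for a,b in [(188,215),(262,480),(258,200),(318,470)]]
for q in Q: print(q.round(4))
for a,b in [(0,1),(2,3)]:
    d=Q[a]-Q[b];print(np.linalg.norm(d),np.degrees(np.arctan2(d[1],d[0])))
cv2.imwrite("pics/top9.png",vision.capture("top")[150:370,310:520].repeat(2,0).repeat(2,1))
```

```text
[ 0.538  -0.3512  0.089 ]
[ 0.5456 -0.3102  0.089 ]
[ 0.5278 -0.3488  0.089 ]
[ 0.5373 -0.308   0.089 ]
0.04171737448463559 -100.42870725297466
0.041919987709173975 -103.08709384537775
```

View pics/top9.png

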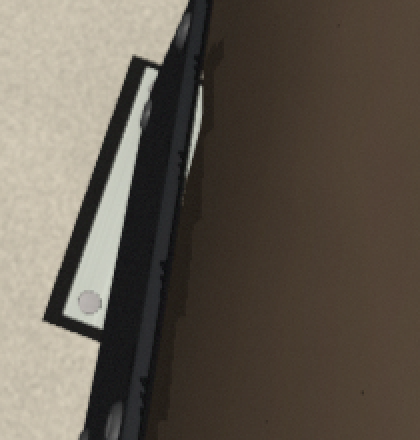

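Run:
```python
from h import *
a=cv2.imread("pics/side0.png",0).astype(np.float32);b=cv2.imread("pics/w8s.png",0).astype(np.float32)
for nm,(u,v) in dict(opp=(413,195),left=(316,156),clampknob=(286,330),clampbody=(340,350),jar=(244,135)).items():
    k=13;A=a[v-k:v+k,u-k:u+k];B=b[v-k:v+k,u-k:u+k]
    print(nm,cv2.phaseCorrelate(A,B,cv2.createHanningWindow((2*k,2*k),cv2.CV_32F)))
print(readout.get_state()["time_s"])
```

```text
opp ((0.26029640762634365, 2.0209738740404077), 1.0234653554008495)
left ((0.63775578838443, 0.9828767713819122), 1.160255286265139)
clampknob ((0.4196260847847082, 0.3495068232467311), 1.035811526948696)
clampbody ((0.36110810648326463, 0.24996877662139028), 0.9161403404832377)
jar ((0.6422691517744781, 0.6594750046300479), 0.9805392898486311)
10.3
```

```bash
python3 -c "
from plant import close_job; print(close_job())"
```

```text
the job is handed in; nothing more can be done
None
```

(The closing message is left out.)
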